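Scrape the griddle clean into its drip channel

ROBOT

A 7-joint arm with a two-finger parallel gripper is mounted at the origin on the work surface. World frame = base frame: x ahead of the robot, y to its left, z up, the work surface at z = 0. Lengths are in mm, angles in rad, forces in N, time in s.
With the tool pointing down it reaches from about 425 to 825 mm from the base axis. Payload 3.6 kg.
Tool frame: the origin (TCP) lies on the centre line of the jaws, within the pads' length; the fingertips stand 14 mm ahead of it and the grasp point (between the pads) lies 5 mm behind it; z points along the fingers, y is the line along which they close (so a half turn about z gives the same grasp; the last joint's range is limited). The gripper opens to 85 mm and grips with 20 to 120 N. Pads are 22 mm wide; open, the fingers measure 114 mm over their backs; the gripper's body (76 mm by 85 mm) begins 54 mm behind the grasp point. The pads swing forward as they close: fully open they stand 13 mm farther back than shut.
Start: joints at [-1.363, 0.615, -0.013, 1.423, 0.008, 1.103, -0.04], TCP at [150.558, 632.294, 245.297] pointing down, gripper open.
Joint ranges: [-3.12, 3.12], [-0.3, 2.06], [-1.34, 1.32], [0.26, 2.42], [-1.36, 4.5], [0.01, 1.98], [-2.84, 2.84]. Speed limits (rad/s): [2.79, 2.79, 3.14, 3.14, 3.14, 3.14, 3.14].

INTERFACE

Orientations are given as a unit quaternion [w, x, y, z].
In Python, from station import * gives the robot as it stands.
- The arm moves only by the tool drive_tool, never from a script. Its argument "deltas" is a list of rows, each a list of 3 entries, a list of its own where there are three numbers: the turn, a rotation vector about the tool's x, y, z in rad, then the shift along the tool's x, y, z in m, then the finger opening in m, from 0 to 0.0854. A call has 1 to 20 rows; each row shifts and turns the commanded pose from where the row before left it, along the tool's axes as they then stand; what a row does not reach is not made up. A row lasts 1/10 s, in which the tool goes at most 50 mm and 8.59 degrees, less where a joint would pass 70% of its speed; a pose out of reach is approached as far as the arm can. A call is refused whole if a number of a shift passes 0.05 or a number of a turn 0.15, either way. A call with a gripper value outside its range is refused whole. The fingers move at their own pace and stop on an object; the grip force is fixed at half the most. Time passes only in rows, so rows that do not move let the fingers close. It gives the time, the measured TCP pose, the force, the opening and the grip force at its end, in the units of the state.
- observe(): the state, without advancing time (a new reading comes with each control period).
- camera(name): name is "scene" or "top" or "wrist"; returns a dict with "frame" (420x560x3 uint8, red, green, blue), "fx", "fy", "cx", "cy" (pixels), "camera_from_world" (4x4, takes a point from world to camera coordinates); the wrist camera has in their place "tool_from_camera" (4x4, takes a point from camera to tool coordinates, whose origin is the TCP and whose axes are the flange's). Camera axes: x right, y down, z forward; pixel columns grow to the right and rows downward; lengths in mm; the calibration is good to about 2 mm. A picture is of the moment at which its call begins: read the wrist's pose just before it. There is no depth.
- job_done(): hands the job in; it is judged then, once.
Trained networks look in the newest picture that a camera, given by its name, has taken for a name from the list of things; names that differ only in an ending like _2 or _b are one class to them, and where a whole thing is asked for, a point or a joint stands for the part that bears it (a point fixed in the world has none). Each returns a list of dicts, best first, with "p" (0 to 1); they miss things now and then, are a little off and sometimes report something else, mostly with a low value. They report only what shows in the picture. A call takes as long as a camera call. They do not tell look-alikes from the thing itself.
- find_in(camera, name): "centre" ([x, y, z] in mm, in the coordinates of the camera as it stood for that picture, good to about 4 mm: the middle of the surface that is visible of it).
- cut_out(camera, name): "region" (420x560 bool, what is visible of it).
The state is a dict: "clock": time; "qpos": joint angles; "qvel": joint speeds; "joint_torque": joint torques, N m; "ee_pos": TCP position; "tcp_rot": TCP orientation; "contact_force": force on the tool from outside, world axes, zero at the start; "moment": the same for the moment, N m; "gripper_width": finger opening in mm; "grip_force": force on a finger pad.
Only numpy, scipy, OpenCV 4.12 (cv2) and the standard library are available. Lean on these libraries where they do the work, as an engineer would, in place of code of your own. Each camera call takes 0.05 s, during which the arm holds its last target. There are 200 camera calls.

TASK

Take the red-handled griddle scraper by its grip, set it upright and square on the cooking surface between the near wall and the two crust chips, and sweep it to the far end in one stroke without lifting it, pressing down all the way with a steady force of about 10 N, so that both chips drop into the drip channel; the surface is a little warped, so follow it by feel. Then stand the scraper upright in the middle of the blue spoon rest and let go. Move the chips only with the scraper, do not bang it on the griddle, and leave the jar, the lemon squeezer and the whisk where they are.

Things in the scene. Friction and masses are not known exactly. Their poses are not given: they have to be found in the camera images.
- griddle: black square griddle pan, 260 x 260 mm, rim 34 mm high, walls 8 mm, fixed; wood-ended handle on its +x side. Origin: centre of its underside. Near wall on -x; the stroke runs along +x. Cooking plate from x = -120 to +75 mm, y = -121 to +121 mm; drip channel from x = +75 to +122 mm, bottom 10 mm above the origin. The scraper's centre has to go from about x = -95 to about x = +70 mm
- griddle_floor (a point): nominal level of the cooking surface at the griddle's centre, 24 mm above the griddle's origin (10 mm below the rim), axes as the griddle's. The real surface is warped: it leans slightly along x, by an unreported amount, and lies up to 3 mm above or below this level at its ends
- griddle_channel (a point): middle of the bottom of the drip channel (47 mm wide in x, 14 mm deep, open along the whole y)
- scraper: griddle scraper, about 300 g, standing on its sole: a steel block 30 mm (x) x 110 mm (y) x 22 mm high, a neck, and a red grip bar 24 mm (x) x 100 mm (y), from 55 to 85 mm above the sole. Origin: centre of the sole, z up. Either x face may lead. Take the bar across its 24 mm from above
- scraper_grip (a point): middle of the scraper's red grip bar, 70 mm above the sole
- chip_a: hard golden-brown crust chip, disc of 28 mm diameter and 6 mm thick, lying loose on the cooking surface; origin: centre of its underside
- chip_a_center (a point): centre of chip_a
- chip_b: second crust chip, same as chip_a
- chip_b_center (a point): centre of chip_b
- spoon_rest: flat blue ceramic spoon rest, 100 mm (x) x 150 mm (y), 10 mm thick, with a small tongue on -y; flat top without a lip, loose on the counter. Origin: centre of its underside, z up
- jar: amber glass jar with a screw-top lid, 74 mm diameter, 120 mm high; origin: centre of its underside; leave alone
- squeezer: white plastic lemon squeezer with a lever press, 90 mm diameter cup, about 190 mm long lever along its y, about 100 mm high; origin: centre of its underside; leave alone
- whisk: steel whisk lying along its y, 240 mm long, 52 mm balloon on +y; origin under it, 150 mm from the handle end; leave alone
Not all that is in view belongs to the job. There is more than one size of the scraper; the job needs the smallest. Several things look just like the spoon_rest: the one meant starts farthest from the robot's base.

How it is judged (in metres and radians):
On the way, in this order (a step that is already met when the one before it is completed fails the run):
1. the scraper's sole presses on the cooking surface with 4 to 24 N for 0.2 s, upright, its face square to the stroke, its centre on the near strip (113 to 75 mm before the griddle's centre) (contact force between scraper and griddle between 4 and 24 N and x of scraper in the frame of griddle between -0.113 and -0.075 m and z of scraper in the frame of griddle_floor below 0.008 m and angle between scraper's own z axis and vertical below 0.2 rad and angle between the x axis of scraper and the x axis of griddle, either way round below 0.35 rad), for 0.2 s.
2. the scraper's sole presses on the cooking surface with 4 to 24 N for 0.2 s, upright, its face square to the stroke, its centre 60 to 35 mm before the griddle's centre (contact force between scraper and griddle between 4 and 24 N and x of scraper in the frame of griddle between -0.06 and -0.035 m and z of scraper in the frame of griddle_floor below 0.008 m and angle between scraper's own z axis and vertical below 0.2 rad and angle between the x axis of scraper and the x axis of griddle, either way round below 0.35 rad), for 0.2 s.
3. the scraper's sole presses on the cooking surface with 4 to 24 N for 0.2 s, upright, its face square to the stroke, its centre 20 mm before to 5 mm past the griddle's centre (contact force between scraper and griddle between 4 and 24 N and x of scraper in the frame of griddle between -0.02 and 0.005 m and z of scraper in the frame of griddle_floor below 0.008 m and angle between scraper's own z axis and vertical below 0.2 rad and angle between the x axis of scraper and the x axis of griddle, either way round below 0.35 rad), for 0.2 s.
4. the scraper's sole presses on the cooking surface with 4 to 24 N for 0.2 s, upright, its face square to the stroke, its centre 20 to 45 mm past the griddle's centre (contact force between scraper and griddle between 4 and 24 N and x of scraper in the frame of griddle between 0.02 and 0.045 m and z of scraper in the frame of griddle_floor below 0.008 m and angle between scraper's own z axis and vertical below 0.2 rad and angle between the x axis of scraper and the x axis of griddle, either way round below 0.35 rad), for 0.2 s.
At the end, for the whole second after the job is handed in: both chips lie in the drip channel (centres 80 to 122 mm past the griddle's centre along x and less than 30 mm above its origin, flat or leaning), and the scraper stands upright (within 0.1 rad) on the spoon rest, its centre within 40 mm of the rest's centre, everything at rest (x of chip_a_center in the frame of griddle between 0.08 and 0.122 m and z of each of chip_a_center, chip_b_center in the frame of griddle below 0.03 m and y of chip_a_center in the frame of griddle between -0.122 and 0.122 m and linear speed of each of chip_a, chip_b, scraper below 0.02 m/s and x of chip_b_center in the frame of griddle between 0.08 and 0.122 m and y of chip_b_center in the frame of griddle between -0.122 and 0.122 m and horizontal distance between scraper and spoon_rest below 0.04 m and z of scraper in the frame of spoon_rest between 0.006 and 0.014 m and angle between scraper's own z axis and vertical below 0.1 rad); the robot touches nothing.
It fails at once if the scraper hits or crushes the griddle (over 50 N) (contact force between scraper and griddle above 50 N).
It fails at once if the scraper is lifted off in the middle of the stroke (its sole 10 to 35 mm above the cooking surface between 50 mm before and 20 mm past the griddle's centre) (x of scraper in the frame of griddle between -0.05 and 0.02 m and y of scraper in the frame of griddle between -0.1 and 0.1 m and z of scraper in the frame of griddle_floor between 0.01 and 0.035 m).
It fails at once if a chip is pushed or picked with the fingers (contact force between the fingers and chip_a above 0.5 N or contact force between the fingers and chip_b above 0.5 N).
It fails at once if the jar, lemon squeezer or whisk is moved by more than 20 mm (distance of any of jar, squeezer, whisk from where it was at the start of the episode above 0.02 m).
It also fails if it takes over 64 s, if anything falls off the work surface, if the arm or the gripper's body presses on something with over 40 N, if the wrist force passes 120 N, or if a joint passes its speed limit or range.

## Working session

There is one attempt and no reset: what is moved stays moved. The work goes in short steps, Python scripts to look and compute and a tool call to move; the robot and the scene stay as the last step left them, time stands still between calls to the robot, and variables do not carry over. Pictures are saved under pics/ and viewed, at most 10 in all, crops included, and the job is handed in when it is done.

Besides the shell and the picture viewer there is one more tool, called after "Call:" by a JSON object that holds its "name" and its "arguments", one argument or row to a line. drive_tool: Moves the arm, as the interface text tells. Its arguments: {"type":"object","properties":{"deltas":{"type":"array","items":{"type":"array"}}},"required":["deltas"]}

```bash
mkdir -p pics; cat > h.py <<'E'
from station import *
import numpy as np, cv2
from scipy.spatial.transform import Rotation as R
def T_wc(c, s=None):
    if 'camera_from_world' in c: return np.linalg.inv(np.array(c['camera_from_world']))
    s=s or observe(); T=np.eye(4); q=s['tcp_rot']; T[:3,:3]=R.from_quat([q[1],q[2],q[3],q[0]]).as_matrix(); T[:3,3]=s['ee_pos']
    return T@np.array(c['tool_from_camera'])
def save(c,n,crop=None,k=1):
    f=c['frame'][:,:,::-1]
    if crop: x0,y0,x1,y1=crop; f=f[y0:y1,x0:x1]
    cv2.imwrite('pics/'+n,cv2.resize(f,None,fx=k,fy=k,interpolation=cv2.INTER_CUBIC))
def pix(c,T,p):
    q=np.linalg.inv(T)@np.append(p,1); return np.round([c['fx']*q[0]/q[2]+c['cx'],c['fy']*q[1]/q[2]+c['cy']])
def ray(c,T,uv,z):
    d=T[:3,:3]@np.array([(uv[0]-c['cx'])/c['fx'],(uv[1]-c['cy'])/c['fy'],1]); o=T[:3,3]
    return o+d*(z-o[2])/d[2]
def finds(cam,names,c,T):
    for n in names:
        for r in find_in(cam,n):
            p=(T@np.append(r['centre'],1))[:3]; print(cam,n,round(r['p'],2),p.round(0),pix(c,T,p))
E
python3 - <<'E'
from h import *
s=observe(); print({k:np.round(v,3) for k,v in s.items()})
for cam in('scene','top'):
    c=camera(cam);T=T_wc(c);save(c,cam+'0.png',k=1.4);print(cam,T.round(2).tolist(),c['fx'])
    finds(cam,['griddle','scraper','scraper_grip','chip_a','spoon_rest','jar','squeezer','whisk'],c,T)
E
```

```text
{'clock': np.float64(0.0), 'qpos': array([-1.363,  0.616, -0.013,  1.425,  0.008,  1.103, -0.04 ]), 'qvel': array([ 0.001, -0.   , -0.001, -0.003,  0.   ,  0.   ,  0.001]), 'joint_torque': array([-0.0000e+00, -4.6921e+01,  2.6000e-01, -1.7103e+01,  1.0000e-02,
        1.0000e-02, -0.0000e+00]), 'ee_pos': array([150.422, 631.587, 244.129]), 'tcp_rot': array([-0.   ,  0.117,  0.993, -0.001]), 'contact_force': array([-0.42 , -0.301,  0.264]), 'moment': array([ 0.024, -0.004, -0.029]), 'grip_force': np.float64(0.0), 'gripper_width': np.float64(85.343)}
scene [[0.48, 0.71, -0.51, 1185.15], [0.88, -0.4, 0.27, -367.72], [-0.01, -0.57, -0.82, 1136.31], [0.0, 0.0, 0.0, 1.0]] 512.3293737983606
scene griddle 0.95 [596.  44.  24.] [307. 225.]
scene griddle 0.59 [544.   9.  25.] [285. 216.]
scene scraper 0.92 [ 719. -368.  101.] [171. 328.]
scene scraper 0.75 [ 559. -458.  104.] [106. 286.]
scene scraper 0.58 [ 588. -271.   60.] [191. 269.]
scene scraper_grip 0.7 [ 719. -367.   97.] [172. 329.]
scene scraper_grip 0.64 [ 594. -269.   56.] [193. 272.]
scene scraper_grip 0.64 [ 557. -459.   98.] [10
[... 570 characters left out ...]
[464. 197.]
top scraper 0.82 [ 578. -263.   77.] [382. 179.]
top scraper 0.66 [527.  54.  29.] [251. 204.]
top scraper 0.56 [ 679. -349.  113.] [419. 133.]
top scraper_grip 0.61 [ 571. -262.   70.] [381. 182.]
top scraper_grip 0.61 [ 679. -347.  117.] [419. 133.]
top scraper_grip 0.55 [ 528. -454.   94.] [466. 197.]
top chip_a 0.51 [540.  10.  31.] [268. 199.]
top spoon_rest 0.91 [ 435. -247.   14.] [373. 242.]
top spoon_rest 0.85 [267. 259.  13.] [163. 312.]
top spoon_rest 0.67 [ 234. -297.    6.] [398. 326.]
top spoon_rest 0.49 [485. 438.  33.] [ 93. 221.]
top jar 0.76 [ 741. -134.  111.] [327. 110.]
top squeezer 0.76 [657. 368.  69.] [123. 149.]
top whisk 0.72 [484. 433.  32.] [ 95. 221.]
```

View images.

View pics/scene0.png

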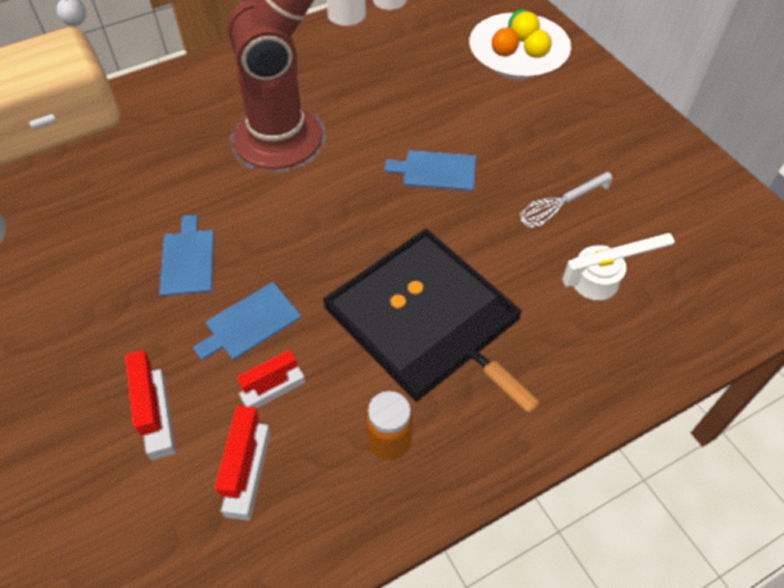

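View pics/top0.png

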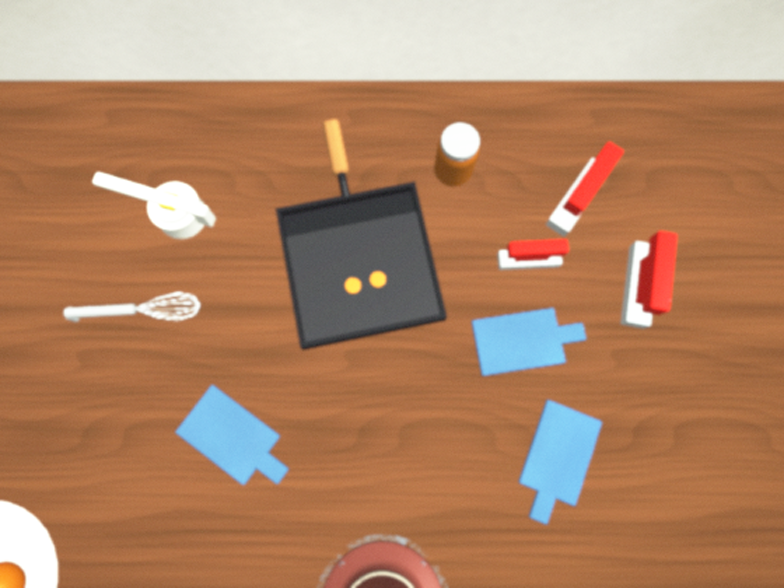

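Candidates for the scraper in the top view (raw px): (381,180), (419,133) and (464,197); the first is clearly the shortest, so it is the small one. Spoon rests: (373,242), (163,312), (398,326); their distances from the base are about 502, 371 and 382 mm, so (373,242) is meant. I will fit poses and confirm with one crop.

```bash
cat > fit.py <<'E'
from h import *
from scipy.optimize import minimize
def box(x0,x1,y0,y1,z0,z1): return np.array([[x,y,z] for x in(x0,x1) for y in(y0,y1) for z in(z0,z1)],float)
def render(c,T,parts,pose,S=4):
    x,y,a=pose; m=np.zeros((420*S,560*S),np.uint8); Ti=np.linalg.inv(T)
    Rz=R.from_euler('z',a).as_matrix()
    for b in parts:
        q=(b@Rz.T+[x,y,0])@Ti[:3,:3].T+Ti[:3,3]
        uv=np.c_[c['fx']*q[:,0]/q[:,2]+c['cx'],c['fy']*q[:,1]/q[:,2]+c['cy']]
        cv2.fillConvexPoly(m,cv2.convexHull(((uv+.5)*S).round().astype(np.int32)),255)
    return cv2.resize(m,(560,420),interpolation=cv2.INTER_AREA)/255.
def fit(views,parts,p0):
    def f(p):
        e=0
        for c,T,m in views:
            r=render(c,T,parts,p); e+=np.minimum(r,m).sum()/np.maximum(r,m).sum()
        return -e/len(views)
    best=None
    for a in p0[2] if np.ndim(p0[2]) else [p0[2]]:
        s0=np.array([p0[0],p0[1],a]); r=minimize(f,s0,method='Nelder-Mead',options=dict(initial_simplex=np.array([s0,s0+[12,0,0],s0+[0,12,0],s0+[0,0,.15]]),xatol=.05,fatol=1e-4))
        if best is None or r.fun<best.fun: best=r
    return best
SCR=[box(-15,15,-55,55,0,22),box(-12,12,-50,50,55,85),box(-8,8,-12,12,20,56)]
REST=[box(-50,50,-75,75,0,10)]
GR=[box(-130,130,-130,130,0,34)]
E
python3 - <<'E'
from fit import *
V={}
for cam in('scene','top'):
    c=camera(cam);T=T_wc(c);V[cam]=(c,T)
    save(c,f'c_{cam}.png',(80,180,240,400) if cam=='scene' else (330,90,500,270),4 if cam=='top' else 2.5) if cam=='top' else None
def region(cam,n,p):
    u,v=pix(*V[cam],p).astype(int); best=None
    for r in cut_out(cam,n):
        m=r['region']; 
        d=np.hypot(*(np.argwhere(m).mean(0)-[v,u]))
        if best is None or d<best[0]: best=(d,m)
    return best[1].astype(float)
for n,parts,p,angs in(('scraper',SCR,(580,-265,50),np.arange(-.6,.7,.3)),('spoon_rest',REST,(437,-247,5),np.arange(-.6,.7,.3)),('griddle',GR,(575,45,20),[0,.2])):
    out=[]
    for cam in V:
        m=region(cam,n,p)
        if n!='scraper': m=cv2.morphologyEx(m,cv2.MORPH_OPEN,np.ones((19,19)) if n=='spoon_rest' else cv2.getStructuringElement(2,(25,25)))
        out.append((*V[cam],m)); r=fit([out[-1]],parts,(p[0],p[1],angs)); print(n,cam,r.x.round(3),round(r.fun,3),m.sum())
    r=fit(out,parts,(p[0],p[1],angs)); print(n,'both',r.x.round(3),round(r.fun,3))
for cam,(c,T) in V.items():
    f=c['frame'].astype(int); m=((f[:,:,0]>180)&(f[:,:,2]<110)&(f[:,:,1]>90)).astype(np.uint8)
    n,_,st,ce=cv2.connectedComponentsWithStats(m)
    u,v=pix(c,T,[540,20,30])
    for i in range(1,n):
        if st[i,4]>15 and np.hypot(ce[i][0]-u,ce[i][1]-v)<40: print('chip',cam,ce[i].round(1),st[i,4],ray(c,T,ce[i],28).round(1))
E
```

```text
scraper scene [ 5.82814e+02 -2.66864e+02  7.20000e-02] -0.942 1182.0
scraper top [ 5.83308e+02 -2.68357e+02  5.50000e-02] -0.939 882.0
scraper both [ 5.83014e+02 -2.67335e+02  6.20000e-02] -0.938
spoon_rest scene [ 4.30328e+02 -2.44703e+02  7.50000e-02] -0.825 1720.0
spoon_rest top [ 4.32925e+02 -2.43004e+02  1.00000e-01] -0.917 2297.0
spoon_rest both [ 4.32287e+02 -2.43186e+02  1.16000e-01] -0.868
griddle scene [5.71014e+02 4.13140e+01 2.12000e-01] -0.956 9091.0
griddle top [5.71946e+02 4.09980e+01 2.12000e-01] -0.95 10258.0
griddle both [5.71274e+02 4.09330e+01 2.09000e-01] -0.952
chip scene [296.4 204.8] 73 [529.   51.8  28. ]
chip scene [283.8 214.6] 73 [540.3   7.4  28. ]
chip top [269.6 199. ] 121 [540.6   6.9  28. ]
chip top [251.6 203.4] 118 [529.5  51.6  28. ]
```

View pics/c_top.png

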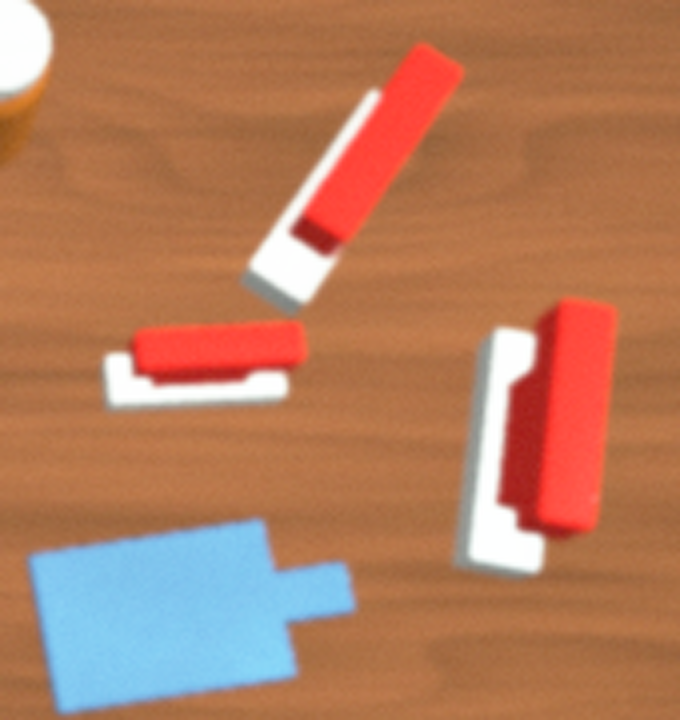

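The crop confirms it: the small scraper is at crop (200,365), raw (380,181), with the medium one's block end near crop (275,285). The blue rest is at crop (165,615). Fits agree across the two views to about 1.5 mm, and the chips lie at griddle x ≈ -38 mm, y ≈ -27 and +19 mm. First I turn the tool and swing around the base.

Call:
{"name": "drive_tool", "arguments": {
  "deltas": [
    [[0,0,0.1417],[0,0,0],0.0854],
    [[0,0,0.1417],[0,0,0],0.0854],
    [[0,0,0.1417],[0,0,0],0.0854],
    [[0,0,0.1417],[0,0,0],0.0854],
    [[0,0,0.1417],[0,0,0],0.0854],
    [[0,0,0.1417],[0,0,0],0.0854],
    [[0,0,0.1417],[0,0,0],0.0854],
    [[0,0,0.1417],[0,0,0],0.0854],
    [[0,0,0.1417],[0,0,0],0.0854],
    [[0,0,0],[-0.03,0.03,0],0.0854],
    [[0,0,0],[-0.03,0.03,0],0.0854],
    [[0,0,0],[-0.03,0.03,0],0.0854],
    [[0,0,0],[-0.03,0.03,0],0.0854],
    [[0,0,0],[-0.03,0.03,0],0.0854],
    [[0,0,0],[-0.03,0.03,0],0.0854],
    [[0,0,0],[-0.03,0.03,0],0.0854],
    [[0,0,0],[-0.03,0.03,0],0.0854],
    [[0,0,0],[-0.03,0.03,0],0.0854],
    [[0,0,0],[-0.03,0.03,0],0.0854],
    [[0,0,0],[-0.03,0.03,0],0.0854]
  ]
}}

```text
clock: 3.3
ee_pos: [501.4, 322.3, 245.5]
tcp_rot: [-0.0, 0.685, 0.729, 0.0]
contact_force: [0.2, 1.1, 0.1]
gripper_width: 85.3
grip_force: 0.0
```

Call:
{"name": "drive_tool", "arguments": {
  "deltas": [
    [[0,0,0],[-0.035,0.01,0],0.0854],
    [[0,0,0],[-0.035,0.01,0],0.0854],
    [[0,0,0],[-0.035,0.01,0],0.0854],
    [[0,0,0],[-0.035,0.01,0],0.0854],
    [[0,0,0],[-0.035,0.01,0],0.0854],
    [[0,0,0],[-0.035,0.01,0],0.0854],
    [[0,0,0],[-0.035,0.01,0],0.0854],
    [[0,0,0],[-0.035,0,0],0.0854],
    [[0,0,0],[-0.035,0,0],0.0854],
    [[0,0,0],[-0.035,0,0],0.0854],
    [[0,0,0],[-0.035,0,0],0.0854],
    [[0,0,0],[-0.035,0,0],0.0854],
    [[0,0,0],[-0.035,0,0],0.0854],
    [[0,0,0],[0,0,0],0.0854]
  ]
}}

```text
clock: 4.7
ee_pos: [597.1, -134.6, 245.8]
tcp_rot: [0.002, 0.689, 0.725, -0.002]
contact_force: [-0.3, -0.1, -0.1]
gripper_width: 85.6
grip_force: 0.0
```

```bash
python3 - <<'E'
from fit import *
s=observe(); q=s['tcp_rot']; M=R.from_quat([q[1],q[2],q[3],q[0]]).as_matrix(); print(s['clock'],s['ee_pos'].round(1),M.round(3).tolist(),s['qpos'].round(2),s['contact_force'].round(2))
c=camera('wrist');T=T_wc(c,s);save(c,'w1.png',k=1.3)
finds('wrist',['scraper','scraper_grip'],c,T)
c=camera('top');T=T_wc(c)
f=c['frame'].astype(int); b=((f[:,:,2]>150)&(f[:,:,0]<140)).astype(np.uint8)
n,l,st,ce=cv2.connectedComponentsWithStats(b); u,v=pix(c,T,[433,-243,10]).astype(int)
m=(l==l[v,u]).astype(float) if l[v,u] else 0*b
print(st[l[v,u]])
r=fit([(c,T,m)],[box(-50,50,-75,75,0,10),box(-12,12,-110,-75,0,10)],(433,-243,[0,.15])); print('rest',r.x.round(3),r.fun)
for p in [(300,305),(245,280),(330,245)]: print('med',ray(c,T,(330+p[0]/4,90+p[1]/4),28).round(0))
for p in [(30,553),(263,518),(298,675),(60,713)]: print('restcorner',ray(c,T,(330+p[0]/4,90+p[1]/4),10).round(0))
E
```

```text
4.7 [ 597.1 -134.6  245.8] [[-0.051, 0.999, 0.0], [0.999, 0.051, -0.006], [-0.006, -0.0, -1.0]] [-0.04  0.57  0.37  1.55 -0.22  1.06  0.44] [-0.27 -0.09 -0.12]
wrist scraper 0.89 [ 500. -434.   16.] [206. 381.]
wrist scraper 0.88 [ 678. -331.   40.] [339. 340.]
wrist scraper 0.59 [ 577. -242.   84.] [260. 295.]
wrist scraper 0.39 [581. -18.  26.] [273.  69.]
wrist scraper_grip 0.89 [ 583. -246.   89.] [264. 302.]
wrist scraper_grip 0.89 [ 501. -434.   17.] [207. 382.]
wrist scraper_grip 0.83 [ 679. -332.   36.] [340. 338.]
[ 337  220   81   48 2598]
rest [ 4.32354e+02 -2.42422e+02  1.56000e-01] -0.9385075268879709
med [ 626. -337.   28.]
med [ 643. -303.   28.]
med [ 667. -359.   28.]
restcorner [ 470. -162.   10.]
restcorner [ 492. -309.   10.]
restcorner [ 393. -324.   10.]
restcorner [ 371. -177.   10.]
```

Call:
{"name": "drive_tool", "arguments": {
  "deltas": [
    [[0,0,0],[-0.033,-0.005,0],0.05],
    [[0,0,0],[-0.033,-0.005,0],0.05],
    [[0,0,0],[-0.033,-0.005,0],0.05],
    [[0,0,0],[-0.033,-0.005,0],0.05],
    [[0,0,0],[0,0,0.03],0.05],
    [[0,0,0],[0,0,0.03],0.05],
    [[0,0,0],[0,0,0.03],0.05],
    [[0,0,0],[0,0,0],0.05],
    [[0,0,0],[0,0,0],0.05]
  ]
}}

```text
clock: 5.8
ee_pos: [587.2, -258.1, 155.5]
tcp_rot: [-0.0, 0.684, 0.729, 0.0]
contact_force: [0.3, -0.4, 0.9]
gripper_width: 50.1
grip_force: 0.0
```

```bash
python3 - <<'E'
from fit import *
s=observe(); q=s['tcp_rot']; M=R.from_quat([q[1],q[2],q[3],q[0]]).as_matrix(); print(s['clock'],s['ee_pos'].round(1),M.round(3).tolist())
c=camera('wrist');T=T_wc(c,s);save(c,'w2.png',k=1.3)
finds('wrist',['scraper_grip'],c,T)
print([pix(c,T,p).tolist() for p in([583,-267,85],[574,-216,85],[568,-318,85],[595,-217,85],[592,-320,85])])
f=c['frame'].astype(int); m=((f[:,:,0]>150)&(f[:,:,1]<90)).astype(np.uint8)
n,l,st,ce=cv2.connectedComponentsWithStats(m)
for i in range(1,n):
    if st[i,4]>300: print(st[i],ce[i].round(0))
E
```

```text
5.8 [ 587.2 -258.1  155.5] [[-0.064, 0.998, -0.0], [0.998, 0.064, 0.001], [0.001, -0.0, -1.0]]
wrist scraper_grip 0.89 [ 684. -340.   32.] [383. 304.]
wrist scraper_grip 0.84 [ 585. -250.   89.] [280. 228.]
wrist scraper_grip 0.63 [ 548. -448.   17.] [236. 374.]
wrist scraper_grip 0.44 [ 484. -113.   11.] [158.  11.]
[[277.0, 249.0], [267.0, 174.0], [252.0, 311.0], [300.0, 178.0], [285.0, 315.0]]
[256 170  37 136 606] [269. 200.]
```

View pics/w2.png

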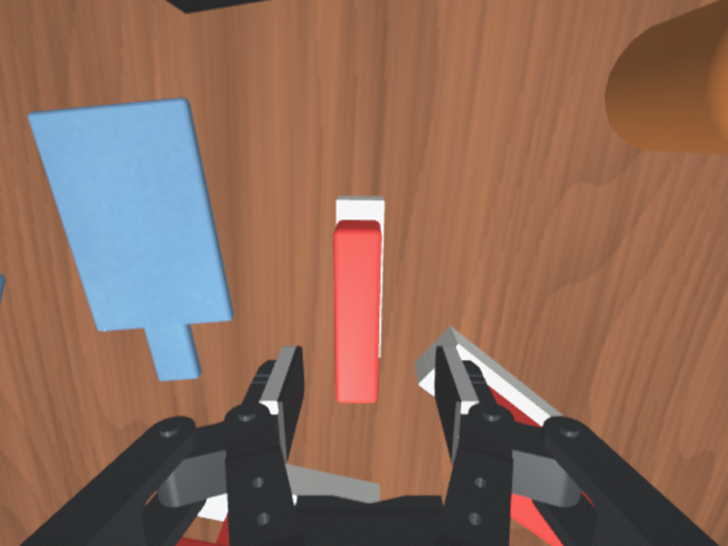

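The wrist view shows the small bar upright between the jaws: corners at displayed px (335,223), (381,223), (378,402), (337,402), aligned with the jaws. The medium scraper's block corner is at (450,330), near the right finger but clear of it.

```bash
python3 - <<'E'
from fit import *
s=observe();c=camera('wrist');T=T_wc(c,s)
P=[ray(c,T,(u/1.3,v/1.3),85) for u,v in((335,223),(381,223),(378,402),(337,402))]
print(np.round(P,1)); ctr=np.mean(P,0); print(ctr.round(1)); q=s['tcp_rot']; M=R.from_quat([q[1],q[2],q[3],q[0]]).as_matrix()
print('tool delta',(M.T@(np.array([ctr[0],ctr[1],66])-s['ee_pos'])).round(1), (M.T@(np.array([583,-267,66])-s['ee_pos'])).round(1))
E
```

```text
[[ 569.  -216.4   85. ]
 [ 591.4 -215.    85. ]
 [ 597.1 -317.8   85. ]
 [ 573.9 -319.2   85. ]]
[ 582.9 -267.1   85. ]
tool delta [-7.2 -5.9 91.4] [-7.1 -5.7 91.4]
```

Call:
{"name": "drive_tool", "arguments": {
  "deltas": [
    [[0,0,0],[-0.007,-0.0058,0.01],0.05],
    [[0,0,0],[0,0,0.02],0.05],
    [[0,0,0],[0,0,0.02],0.05],
    [[0,0,0],[0,0,0.02],0.05],
    [[0,0,0],[0,0,0.015],0.05],
    [[0,0,0],[0,0,0.005],0.05],
    [[0,0,0],[0,0,0],0.05],
    [[0,0,0],[0,0,0],0.05],
    [[0,0,0],[0,0,0],0.05]
  ]
}}

```text
clock: 6.85
ee_pos: [581.8, -267.3, 66.5]
tcp_rot: [0.001, 0.685, 0.729, 0.0]
contact_force: [1.0, 0.3, -0.5]
gripper_width: 49.7
grip_force: 0.0
```

Call:
{"name": "drive_tool", "arguments": {
  "deltas": [
    [[0,0,0],[0,0,0],0.01],
    [[0,0,0],[0,0,0],0.01],
    [[0,0,0],[0,0,0],0.01],
    [[0,0,0],[0,0,0],0.01],
    [[0,0,0],[0,0,0],0.01],
    [[0,0,0],[0,0,0],0.01],
    [[0,0,0],[0,0,0],0.01],
    [[0,0,0],[0,0,0],0.01]
  ]
}}

```text
clock: 7.65
ee_pos: [581.6, -267.2, 66.1]
tcp_rot: [0.001, 0.685, 0.729, 0.0]
contact_force: [-0.9, -0.5, 5.9]
gripper_width: 23.3
grip_force: 60.4
```

Call:
{"name": "drive_tool", "arguments": {
  "deltas": [
    [[0,0,0],[0,0,-0.01],0.01],
    [[0,0,0],[0,0,-0.03],0.01],
    [[0,0,0],[0,0,-0.03],0.01],
    [[0,0,0],[0,0,-0.03],0.01],
    [[0,0,0],[0,0,-0.02],0.01],
    [[0,0,0],[0,0,0],0.01],
    [[0,0,0],[0,0,0],0.01],
    [[0,0,0],[0,0,0],0.01]
  ]
}}

```text
clock: 8.45
ee_pos: [579.8, -265.9, 183.1]
tcp_rot: [-0.002, 0.685, 0.729, -0.001]
contact_force: [-0.7, -0.1, -2.4]
gripper_width: 23.4
grip_force: 59.6
```

Call:
{"name": "drive_tool", "arguments": {
  "deltas": [
    [[0,0,0],[0.0289,-0.0083,0],0.01],
    [[0,0,0],[0.0289,-0.0083,0],0.01],
    [[0,0,0],[0.0289,-0.0083,0],0.01],
    [[0,0,0],[0.0289,-0.0083,0],0.01],
    [[0,0,0],[0.0289,-0.0083,0],0.01],
    [[0,0,0],[0.0289,-0.0083,0],0.01],
    [[0,0,0],[0.0289,-0.0083,0],0.01],
    [[0,0,0],[0.0289,-0.0083,0],0.01],
    [[0,0,0],[0.0289,-0.0083,0],0.01],
    [[0,0,0],[0.0289,-0.0083,0],0.01],
    [[0,0,-0.074],[0,0,0],0.01],
    [[0,0,-0.074],[0,0,0],0.01],
    [[0,0,0],[0,0,0.02],0.01],
    [[0,0,0],[0,0,0.02],0.01],
    [[0,0,0],[0,0,0],0.01],
    [[0,0,0],[0,0,0],0.01],
    [[0,0,0],[0,0,0],0.01]
  ]
}}

```text
clock: 10.15
ee_pos: [480.8, 16.3, 145.7]
tcp_rot: [0.0, 0.629, 0.777, 0.0]
contact_force: [-0.6, -0.2, -2.1]
gripper_width: 22.9
grip_force: 59.5
```

```bash
python3 - <<'E'
from fit import *
for k in range(2):
    s=observe(); q=s['tcp_rot']; M=R.from_quat([q[1],q[2],q[3],q[0]]).as_matrix(); print(s['clock'],s['ee_pos'].round(1),M.round(3).tolist(),s['contact_force'].round(2),s['qpos'].round(2))
    c=camera('top' if k else 'scene'); T=T_wc(c)
g=np.array([np.cos(.21),np.sin(.21),0]);h=np.array([-g[1],g[0],0]);d=s['ee_pos']-[571.3,41,0]
print('griddle frame',(d@g).round(1),(d@h).round(1),'tool yaw',np.arctan2(M[1,1],M[0,1]))
save(c,'t2.png',(200,120,340,260),4)
for cam in('scene','top'): finds(cam,['scraper_grip','scraper'],(c if cam=='top' else camera('scene')),T_wc(camera(cam)))
m=[r for r in cut_out('top','griddle')][0]['region']
print(m.sum())
E
```

```text
10.15 [480.8  16.3 145.7] [[-0.208, 0.978, 0.001], [0.978, 0.208, -0.0], [-0.0, 0.001, -1.0]] [-0.56 -0.25 -2.12] [-0.28  0.51  0.29  2.02 -0.24  0.64  0.38]
10.2 [481.   16.4 145.9] [[-0.208, 0.978, 0.001], [0.978, 0.208, -0.0], [-0.0, 0.001, -1.0]] [ 0.51 -0.36 -1.91] [-0.28  0.51  0.29  2.02 -0.24  0.64  0.38]
griddle frame -93.5 -5.3 tool yaw 0.20962873589493503
scene scraper_grip 0.86 [ 559. -457.  100.] [107. 287.]
scene scraper_grip 0.73 [496.  -6. 100.] [271. 188.]
scene scraper_grip 0.66 [ 718. -370.   95.] [171. 329.]
scene scraper 0.79 [ 718. -367.   98.] [172. 328.]
scene scraper 0.74 [ 559. -459.  104.] [106. 286.]
scene scraper 0.66 [491.  -8. 102.] [269. 187.]
top scraper_grip 0.81 [ 680. -351.  117.] [420. 132.]
top scraper_grip 0.74 [ 529. -453.   93.] [465. 197.]
top scraper_grip 0.63 [657. 363.  71.] [124. 149.]
top scraper_grip 0.62 [479. -22. 143.] [282. 213.]
top scraper 0.87 [ 679. -348.  115.] [419. 133.]
top scraper 0.54 [485. -26. 148.] [284. 210.]
4606
```

View pics/t2.png

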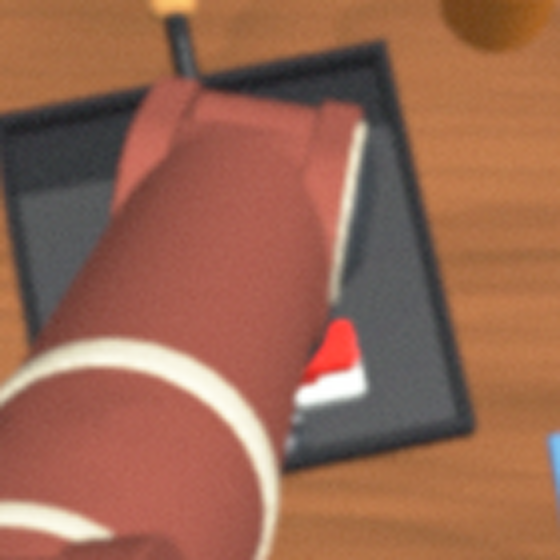

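The top view shows the scraper held square above the near strip: white block end at crop (335,390), rim corner at (470,430). Clear of the walls, so I descend.

Call:
{"name": "drive_tool", "arguments": {
  "deltas": [
    [[0,0,0],[0,0,0.015],0.01],
    [[0,0,0],[0,0,0.015],0.01],
    [[0,0,0],[0,0,0.015],0.01],
    [[0,0,0],[0,0,0.003],0.01],
    [[0,0,0],[0,0,0],0.01],
    [[0,0,0],[0,0,0],0.01],
    [[0,0,0],[0,0,0],0.01]
  ]
}}

```text
clock: 11.35
ee_pos: [481.0, 16.4, 98.0]
tcp_rot: [0.001, 0.629, 0.777, 0.001]
contact_force: [-0.2, -0.1, -1.5]
gripper_width: 23.4
grip_force: 59.6
```

Call:
{"name": "drive_tool", "arguments": {
  "deltas": [
    [[0,0,0],[0,0,0.001],0.01],
    [[0,0,0],[0,0,0.001],0.01],
    [[0,0,0],[0,0,0.001],0.01],
    [[0,0,0],[0,0,0],0.01],
    [[0,0,0],[0,0,0],0.01]
  ]
}}

```text
clock: 11.85
ee_pos: [480.4, 16.5, 94.3]
tcp_rot: [-0.0, 0.629, 0.777, -0.0]
contact_force: [-0.1, -0.0, -2.0]
gripper_width: 23.4
grip_force: 59.6
```

Call:
{"name": "drive_tool", "arguments": {
  "deltas": [
    [[0,0,0],[0,0,0.001],0.01],
    [[0,0,0],[0,0,0.001],0.01],
    [[0,0,0],[0,0,0],0.01]
  ]
}}

```text
clock: 12.15
ee_pos: [480.2, 16.5, 92.1]
tcp_rot: [-0.0, 0.629, 0.777, -0.0]
contact_force: [0.4, -0.1, -2.5]
gripper_width: 22.9
grip_force: 59.6
```

Call:
{"name": "drive_tool", "arguments": {
  "deltas": [
    [[0,0,0],[0,0,0.001],0.01],
    [[0,0,0],[0,0,0],0.01]
  ]
}}

```text
clock: 12.35
ee_pos: [480.3, 16.5, 91.2]
tcp_rot: [-0.0, 0.629, 0.777, -0.0]
contact_force: [-0.3, 0.4, -3.2]
gripper_width: 23.3
grip_force: 59.6
```

Call:
{"name": "drive_tool", "arguments": {
  "deltas": [
    [[0,0,0],[0,0,0.001],0.01],
    [[0,0,0],[0,0,0],0.01]
  ]
}}

```text
clock: 12.55
ee_pos: [480.3, 16.5, 90.2]
tcp_rot: [-0.0, 0.629, 0.777, -0.0]
contact_force: [0.1, 0.7, -2.0]
gripper_width: 23.2
grip_force: 59.6
```

Call:
{"name": "drive_tool", "arguments": {
  "deltas": [
    [[0,0,0],[0,0,0.001],0.01],
    [[0,0,0],[0,0,0],0.01]
  ]
}}

```text
clock: 12.75
ee_pos: [480.3, 16.5, 89.2]
tcp_rot: [-0.0, 0.629, 0.777, -0.0]
contact_force: [0.4, -0.4, -2.3]
gripper_width: 23.5
grip_force: 59.6
```

Call:
{"name": "drive_tool", "arguments": {
  "deltas": [
    [[0,0,0],[0,0,0.001],0.01],
    [[0,0,0],[0,0,0],0.01]
  ]
}}

```text
clock: 12.95
ee_pos: [480.3, 16.5, 89.1]
tcp_rot: [-0.0, 0.629, 0.777, 0.0]
contact_force: [-1.8, 0.6, 4.5]
gripper_width: 23.4
grip_force: 60.6
```

Call:
{"name": "drive_tool", "arguments": {
  "deltas": [
    [[0,0,0],[0,0,0.001],0.01],
    [[0,0,0],[0,0,0],0.01]
  ]
}}

```text
clock: 13.15
ee_pos: [480.3, 16.5, 89.0]
tcp_rot: [-0.0, 0.629, 0.777, 0.001]
contact_force: [-3.3, 0.4, 12.1]
gripper_width: 22.9
grip_force: 61.8
```

Contact came at TCP z ≈ 89.1. Stiffness is about 7.5 N/mm, and the sole carries 14 N now. I hold, ease slightly, and begin the stroke.

Call:
{"name": "drive_tool", "arguments": {
  "deltas": [
    [[0,0,0],[0,0,0],0.01],
    [[0,0,0],[0,0,-0.0004],0.01],
    [[0,0,0],[0,0,0],0.01],
    [[0,0,0],[0,0,0],0.01]
  ]
}}

```text
clock: 13.55
ee_pos: [480.3, 16.5, 89.0]
tcp_rot: [-0.0, 0.629, 0.777, 0.0]
contact_force: [-2.6, -0.3, 9.1]
gripper_width: 23.0
grip_force: 61.2
```

Call:
{"name": "drive_tool", "arguments": {
  "deltas": [
    [[0,0,0],[0,0.003,0],0.01],
    [[0,0,0],[0,0.004,0],0.01],
    [[0,0,0],[0,0.003,0],0.01]
  ]
}}

```text
clock: 13.85
ee_pos: [485.6, 17.4, 89.2]
tcp_rot: [-0.004, 0.63, 0.777, -0.003]
contact_force: [-10.5, -1.4, 20.4]
gripper_width: 23.1
grip_force: 62.9
```

Call:
{"name": "drive_tool", "arguments": {
  "deltas": [
    [[0,0,0],[0,0.004,0],0.01],
    [[0,0,0],[0,0.004,0],0.01]
  ]
}}

```text
clock: 14.05
ee_pos: [493.2, 18.8, 89.4]
tcp_rot: [-0.004, 0.63, 0.777, -0.003]
contact_force: [-9.8, -1.3, 21.6]
gripper_width: 23.4
grip_force: 62.9
```

Call:
{"name": "drive_tool", "arguments": {
  "deltas": [
    [[0,0,0],[0,0.002,-0.0012],0.01],
    [[0,0,0],[0,0.003,-0.0003],0.01],
    [[0,0,0],[0,0.003,-0.0001],0.01]
  ]
}}

```text
clock: 14.35
ee_pos: [504.9, 21.7, 89.5]
tcp_rot: [-0.001, 0.629, 0.777, -0.001]
contact_force: [-4.9, -1.1, 7.0]
gripper_width: 23.0
grip_force: 61.0
```

Call:
{"name": "drive_tool", "arguments": {
  "deltas": [
    [[0,0,0],[0,0.004,-0.0001],0.01],
    [[0,0,0],[0,0.004,-0.0001],0.01],
    [[0,0,0],[0,0.004,-0.0001],0.01]
  ]
}}

```text
clock: 14.65
ee_pos: [516.4, 24.1, 89.8]
tcp_rot: [-0.001, 0.629, 0.777, -0.001]
contact_force: [-3.7, -1.5, 5.6]
gripper_width: 23.4
grip_force: 61.0
```

Call:
{"name": "drive_tool", "arguments": {
  "deltas": [
    [[0,0,0],[0,0.004,0.0002],0.01],
    [[0,0,0],[0,0.004,-0.0001],0.01],
    [[0,0,0],[0,0.004,-0.0001],0.01]
  ]
}}

```text
clock: 14.95
ee_pos: [527.8, 26.4, 90.0]
tcp_rot: [-0.001, 0.629, 0.777, -0.001]
contact_force: [-4.0, -1.4, 7.3]
gripper_width: 23.7
grip_force: 61.2
```

Call:
{"name": "drive_tool", "arguments": {
  "deltas": [
    [[0,0,0],[0,0.004,-0.0001],0.01],
    [[0,0,0],[0,0.004,-0.0001],0.01],
    [[0,0,0],[0,0.004,-0.0001],0.01]
  ]
}}

```text
clock: 15.25
ee_pos: [539.8, 29.0, 90.2]
tcp_rot: [-0.001, 0.629, 0.777, -0.001]
contact_force: [-3.7, -0.5, 6.6]
gripper_width: 23.3
grip_force: 61.0
```

Call:
{"name": "drive_tool", "arguments": {
  "deltas": [
    [[0,0,0],[0,0.004,0],0.01],
    [[0,0,0],[0,0.004,-0.0001],0.01],
    [[0,0,0],[0,0.004,0],0.01],
    [[0,0,0],[0,0.004,-0.0001],0.01],
    [[0,0,0],[0,0.004,-0.0001],0.01]
  ]
}}

```text
clock: 15.75
ee_pos: [559.4, 33.1, 90.5]
tcp_rot: [-0.001, 0.629, 0.777, -0.001]
contact_force: [-3.2, -0.6, 7.0]
gripper_width: 23.2
grip_force: 61.0
```

Call:
{"name": "drive_tool", "arguments": {
  "deltas": [
    [[0,0,0],[0,0.004,-0.0001],0.01],
    [[0,0,0],[0,0.004,-0.0001],0.01],
    [[0,0,0],[0,0.004,0],0.01],
    [[0,0,0],[0,0.004,-0.0001],0.01],
    [[0,0,0],[0,0.004,-0.0001],0.01]
  ]
}}

```text
clock: 16.25
ee_pos: [579.2, 37.3, 90.9]
tcp_rot: [-0.001, 0.629, 0.777, -0.001]
contact_force: [-4.2, -0.7, 6.2]
gripper_width: 23.2
grip_force: 60.9
```

Call:
{"name": "drive_tool", "arguments": {
  "deltas": [
    [[0,0,0],[0,0.004,0],0.01],
    [[0,0,0],[0,0.004,-0.0001],0.01],
    [[0,0,0],[0,0.004,0],0.01],
    [[0,0,0],[0,0.004,-0.0001],0.01],
    [[0,0,0],[0,0.004,-0.0001],0.01]
  ]
}}

```text
clock: 16.75
ee_pos: [598.8, 41.4, 91.3]
tcp_rot: [-0.001, 0.629, 0.777, -0.001]
contact_force: [-4.2, -1.2, 6.9]
gripper_width: 23.3
grip_force: 60.8
```

Call:
{"name": "drive_tool", "arguments": {
  "deltas": [
    [[0,0,0],[0,0.004,0],0.01],
    [[0,0,0],[0,0.004,-0.0001],0.01],
    [[0,0,0],[0,0.004,-0.0001],0.01],
    [[0,0,0],[0,0.004,-0.0001],0.01],
    [[0,0,0],[0,0.004,-0.0001],0.01]
  ]
}}

```text
clock: 17.25
ee_pos: [618.5, 45.7, 91.6]
tcp_rot: [-0.001, 0.629, 0.777, -0.001]
contact_force: [-2.9, -1.0, 5.4]
gripper_width: 23.1
grip_force: 60.8
```

Call:
{"name": "drive_tool", "arguments": {
  "deltas": [
    [[0,0,0],[0,0.004,0],0.01],
    [[0,0,0],[0,0.004,-0.0001],0.01],
    [[0,0,0],[0,0.004,0],0.01],
    [[0,0,0],[0,0.004,-0.0001],0.01],
    [[0,0,0],[0,0.004,-0.0001],0.01],
    [[0,0,0],[0,0.003,0],0.01],
    [[0,0,0],[0,0,0],0.01],
    [[0,0,0],[0,0,0],0.01]
  ]
}}

```text
clock: 18.05
ee_pos: [642.3, 50.9, 91.8]
tcp_rot: [0.0, 0.629, 0.777, 0.0]
contact_force: [-2.2, -0.9, 4.0]
gripper_width: 23.3
grip_force: 60.6
```

```bash
cat > chips.py <<'E'
from fit import *
g=np.array([np.cos(.21),np.sin(.21),0]);h=np.array([-g[1],g[0],0])
s=observe();d=s['ee_pos']-[571.3,41,0];print(s['clock'],'tcp griddle',(d@g).round(1),(d@h).round(1),s['ee_pos'].round(1),s['contact_force'].round(1))
for cam in('scene','top','wrist'):
    c=camera(cam);T=T_wc(c,s)
    f=c['frame'].astype(int); m=((f[:,:,0]>140)&(f[:,:,2]<110)&(f[:,:,1]>70)&(f[:,:,0]-f[:,:,2]>90)).astype(np.uint8)
    n,_,st,ce=cv2.connectedComponentsWithStats(m)
    for i in range(1,n):
        p=ray(c,T,ce[i],15)-[571.3,41,0]
        if st[i,4]>8 and abs(p@h)<135 and abs(p@g)<135: print('chip',cam,ce[i].round(1),st[i,2:],(p@g).round(1),(p@h).round(1))
E
python3 chips.py
```

```text
18.05 tcp griddle 71.5 -5.2 [642.3  50.9  91.8] [-2.2 -0.9  4. ]
chip scene [330.5 237.2] [ 8  8 38] 86.8 23.2
chip scene [317.6 247.5] [ 8  8 43] 87.0 -22.6
chip wrist [316.3 186.7] [ 8 16 77] 93.3 28.1
chip wrist [287.9 281.8] [  66  197 2197] 74.8 -43.3
```

Call:
{"name": "drive_tool", "arguments": {
  "deltas": [
    [[0,0,0],[0,0,-0.005],0.01],
    [[0,0,0],[0,0,-0.015],0.01],
    [[0,0,0],[0,0,-0.03],0.01],
    [[0,0,0],[0,0,-0.03],0.01],
    [[0,0,0],[0,0,-0.03],0.01],
    [[0,0,0],[0,0,0],0.01],
    [[0,0,0],[0,0,0],0.01]
  ]
}}

```text
clock: 18.9
ee_pos: [641.8, 51.0, 202.1]
tcp_rot: [0.0, 0.629, 0.777, 0.0]
contact_force: [-0.8, 0.0, -3.4]
gripper_width: 23.3
grip_force: 59.8
```

```bash
cat >> chips.py <<'E'
import sys
if len(sys.argv)>1: save(camera('scene'),sys.argv[1],(220,140,400,300),4)
E
python3 chips.py ch1.png
```

```text
18.9 tcp griddle 71.0 -4.9 [641.8  51.  202.1] [-0.8  0.  -3.4]
chip scene [330.4 237.3] [ 8  8 39] 86.7 22.9
chip scene [317.5 247.5] [ 8  8 42] 86.9 -22.8
chip top [207.9 159.7] [  63   58 2326] 102.1 105.9
chip top [259. 152.] [11  5 41] 94.9 -27.1
```

View pics/ch1.png

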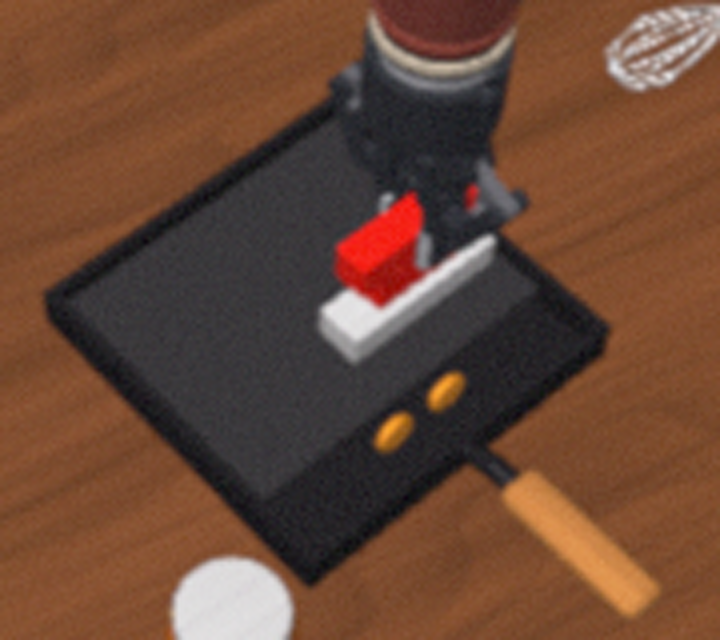

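The scene crop shows both chips in the drip channel, leaning on its near edge at crop (393,432) and (446,391). I check their centres by triangulation.

```bash
python3 - <<'E'
from fit import *
g=np.array([np.cos(.21),np.sin(.21),0]);h=np.array([-g[1],g[0],0])
for cam,uvs in(('scene',[(330.4,237.3),(317.5,247.5)]),('top',[(259,152)])):
    c=camera(cam);T=T_wc(c)
    for uv in uvs:
        print(cam,uv,[(z,(p@g).round(1),(p@h).round(1)) for z in(10,15,20,25) for p in [ray(c,T,uv,z)-[571.3,41,0]]])
    print([pix(c,T,np.array([571.3,41,24])+75*g+y*h) for y in(-23,23)])
E
```

```text
scene (330.4, 237.3) [(10, np.float64(84.8), np.float64(25.2)), (15, np.float64(86.7), np.float64(22.8)), (20, np.float64(88.7), np.float64(20.3)), (25, np.float64(90.6), np.float64(17.9))]
scene (317.5, 247.5) [(10, np.float64(84.9), np.float64(-20.6)), (15, np.float64(86.9), np.float64(-22.8)), (20, np.float64(88.8), np.float64(-25.1)), (25, np.float64(90.7), np.float64(-27.3))]
[array([314., 243.]), array([328., 232.])]
top (259, 152) [(10, np.float64(96.9), np.float64(-27.2)), (15, np.float64(95.0), np.float64(-27.0)), (20, np.float64(93.1), np.float64(-26.7)), (25, np.float64(91.2), np.float64(-26.5))]
[array([259., 158.]), array([241., 162.])]
```

Call:
{"name": "drive_tool", "arguments": {
  "deltas": [
    [[0,0,0],[-0.0244,-0.0267,0],0.01],
    [[0,0,0],[-0.0244,-0.0267,0],0.01],
    [[0,0,0],[-0.0244,-0.0267,0],0.01],
    [[0,0,0],[-0.0244,-0.0267,0],0.01],
    [[0,0,0],[-0.0244,-0.0267,0],0.01],
    [[0,0,0],[-0.0244,-0.0267,0],0.01],
    [[0,0,0],[-0.0244,-0.0267,0],0.01],
    [[0,0,0],[-0.0244,-0.0267,0],0.01],
    [[0,0,0],[-0.0244,-0.0267,0],0.01],
    [[0,0,0],[-0.0244,-0.0267,0],0.01],
    [[0,0,0.06],[0,0,0],0.01],
    [[0,0,0],[0,0,0.03],0.01],
    [[0,0,0],[0,0,0.03],0.01],
    [[0,0,0],[0,0,0.03],0.01],
    [[0,0,0],[0,0,0],0.01],
    [[0,0,0],[0,0,0],0.01],
    [[0,0,0],[0,0,0],0.01]
  ]
}}

```text
clock: 20.9
ee_pos: [432.5, -244.3, 113.0]
tcp_rot: [0.002, 0.652, 0.758, 0.0]
contact_force: [0.8, -1.6, -1.7]
gripper_width: 23.0
grip_force: 59.8
```

```bash
python3 - <<'E'
from fit import *
s=observe();q=s['tcp_rot']; M=R.from_quat([q[1],q[2],q[3],q[0]]).as_matrix(); print(s['ee_pos'].round(1),M.round(3).tolist(),s['qpos'].round(2))
print((M.T@(np.array([432,-243,80])-s['ee_pos'])).round(1))
c=camera('scene');save(c,'pl.png',(110,160,270,290),4)
E
```

```text
[ 432.5 -244.3  113. ] [[-0.149, 0.989, 0.003], [0.989, 0.149, -0.002], [-0.002, 0.002, -1.0]] [ 0.28  0.58  0.28  2.01 -0.29  0.58  0.91]
[ 1.4 -0.4 33. ]
```

View pics/pl.png

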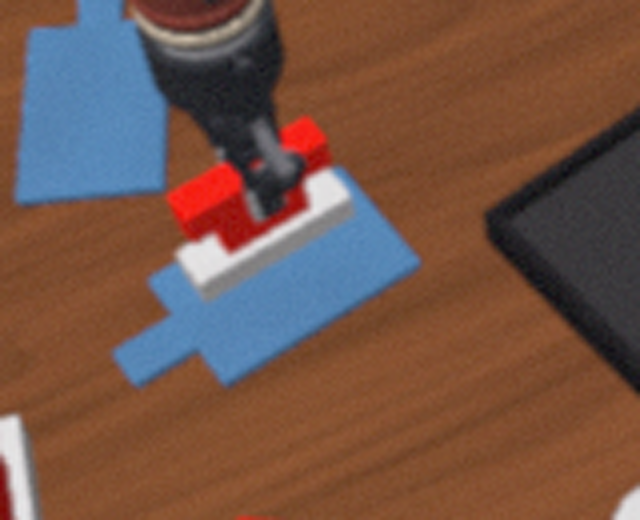

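The scraper (white block at crop (265,230)) hangs over the right spoon rest, parallel to it and upright. I lower it and feel for contact.

Call:
{"name": "drive_tool", "arguments": {
  "deltas": [
    [[0,0,0],[0.001,0,0.015],0.01],
    [[0,0,0],[0,0,0.013],0.01],
    [[0,0,0],[0,0,0.005],0.01],
    [[0,0,0],[0,0,0.001],0.01],
    [[0,0,0],[0,0,0.001],0.01],
    [[0,0,0],[0,0,0],0.01],
    [[0,0,0],[0,0,0],0.01]
  ]
}}

```text
clock: 21.65
ee_pos: [431.6, -242.7, 77.1]
tcp_rot: [0.001, 0.652, 0.758, 0.0]
contact_force: [0.2, -0.4, -2.6]
gripper_width: 23.6
grip_force: 59.9
```

Call:
{"name": "drive_tool", "arguments": {
  "deltas": [
    [[0,0,0],[0,0,0.001],0.01],
    [[0,0,0],[0,0,0],0.01],
    [[0,0,0],[0,0,0],0.01]
  ]
}}

```text
clock: 21.95
ee_pos: [431.6, -242.6, 76.1]
tcp_rot: [0.0, 0.652, 0.758, 0.0]
contact_force: [-0.7, 0.6, 1.8]
gripper_width: 23.4
grip_force: 60.4
```

Call:
{"name": "drive_tool", "arguments": {
  "deltas": [
    [[0,0,0],[0,0,0],0.026],
    [[0,0,0],[0,0,0],0.03],
    [[0,0,0],[0,0,0],0.04],
    [[0,0,0],[0,0,0],0.05],
    [[0,0,0],[0,0,0],0.05],
    [[0,0,0],[0,0,0],0.05],
    [[0,0,0],[0,0,-0.01],0.05],
    [[0,0,0],[0,0,-0.02],0.05],
    [[0,0,0],[0,0,-0.04],0.05],
    [[0,0,0],[0,0,-0.05],0.05],
    [[0,0,0],[0,0,-0.03],0.05],
    [[0,0,0],[0,0,0],0.05],
    [[0,0,0],[0,0,0],0.05]
  ]
}}

```text
clock: 23.25
ee_pos: [431.3, -242.3, 226.6]
tcp_rot: [0.001, 0.652, 0.758, 0.0]
contact_force: [-0.5, 0.2, 0.7]
gripper_width: 49.8
grip_force: 0.0
```

```bash
python3 chips.py; python3 - <<'E'
from fit import *
c=camera('scene');T=T_wc(c);save(c,'end.png',(110,140,430,330),2.5)
u,v=pix(c,T,[432,-243,60]);ms=[r['region'] for r in cut_out('scene','scraper')]
if ms:
    m=min(ms,key=lambda m:np.hypot(*(np.argwhere(m).mean(0)-[v,u]))).astype(float)
    S=[b+[0,0,10] for b in SCR]; r=fit([(c,T,m)],S,(432,-243,[.15])); print(r.x.round(2),r.fun)
E
```

```text
23.25 tcp griddle -196.0 -247.9 [ 431.3 -242.3  226.6] [-0.5  0.2  0.7]
chip scene [330.6 237.2] [ 8  9 41] 86.7 23.4
chip scene [317.7 247.4] [ 8  8 42] 86.9 -22.3
chip top [276.3 228. ] [   560    361 151899] -109.8 -28.6
chip top [259.1 151.1] [11  7 59] 97.3 -27.8
chip top [241.9 154.5] [11  6 57] 97.4 17.6
[ 4.3371e+02 -2.4315e+02  1.3000e-01] -0.9536130451799205
```

View pics/end.png

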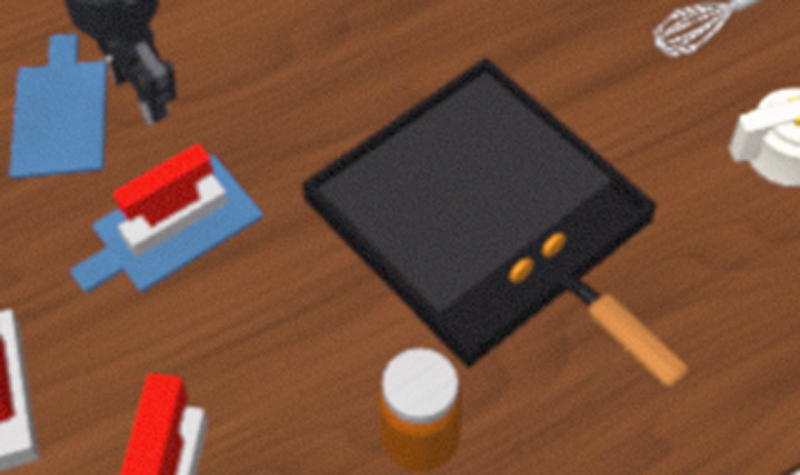

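The final view shows the scraper standing centred on the rest (fit is within 2 mm), both chips leaning inside the channel at griddle x ≈ 88–90 mm, and the jar, squeezer and whisk where they were.

```bash
python3 -c "
from station import *
print(job_done())"
```

```text
the job is handed in; nothing more can be done
None
```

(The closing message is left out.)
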